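Refit a hob knob on its D-spindle and keep it pressed

TASK

The gas hob has lost one of its two knobs: pick up the loose knob from the bench, turn it so that the flat in its bore (on the pointer side) matches the flat of the bare spindle, and push it fully home. Then press it all the way in against the spring, as for lighting a burner, and finish while still holding it pressed in: do not let go. Do not press the other knob, and leave everything else on the bench where it stands.

Things in the scene. Friction and masses are not known exactly. Their poses are not given: they have to be found in the camera images.
- knob_mid (a point): Loose black hob knob standing on the bench, about 50 g; this point is on its axis, 21 mm above its underside (z up). Round skirt, 45 mm diameter, 20 mm high; on it an upright grip bar 14 mm wide (y), 42 mm long (x, centred), from 20 to 42 mm above the underside. A pointed nose at the bar's +x end (to 27 mm from the axis) and a white line on that half of its top show the pointer side, +x.
- knob_bore (a point): Centre of the mouth of the knob's bore, in the middle of its underside, same axes as knob_mid. The bore is D-shaped, open downwards and 16 mm deep: radius 8.2 mm, with its flat on the +x (pointer) side, 3.5 mm from the axis.
- spindle_tip (a point): Centre of the top end of the bare valve spindle: an upright steel D-shaft on the hob's front strip, radius 7 mm, flat 2.5 mm from its axis on the +x side, chamfered top; 92 mm above the bench at rest. It does not turn, but can be pressed down on its spring. The knob goes on with its x along this x (about 1 mm and 9 degrees of play). Fully home, knob_mid is 5 mm above this point.
- bezel (a point): Centre of the top of the flat steel bezel (50 mm diameter) round the bare spindle, 66 mm above the bench. The spindle stands 26 mm out of it at rest; a knob fully home has its underside 10 mm above it, 4 mm when pressed to the stop.
- spindle (a joint): How far the bare spindle is pressed down, m: 0 at rest, 0.006 at its hard stop. The spring starts to give at about 5 N and needs about 9 N at the stop.
- other_knob_mid (a point): The identical knob already fitted on the hob's other valve, 140 mm from the bare one on the same strip; this point is 21 mm above its underside, x along its pointer. It must not be pressed.
- other_knob (a joint): How far the fitted knob is pressed down, m: 0 at rest, 0.006 at its stop, same spring.
- hob: Two-burner gas hob fixed on the bench, 340 mm deep (x) by 460 mm wide (y), top 60 mm above the bench; origin under its centre, x away from the front strip. The valves stand on the front strip at x = -125 mm, y = +70 and -70 mm (either may be the bare one); pan supports, up to 88 mm high, begin at x = -35 mm.
- timer: Bystander: round white kitchen timer, 62 mm diameter, 44 mm high; origin at its underside.
- jar_a: Bystander: closed amber spice jar, 52 mm diameter, 65 mm high; origin at its underside.
- jar_b: Bystander: closed green spice jar, 52 mm diameter, 65 mm high; origin at its underside.
- burner_cap: Bystander: spare dark burner cap, 60 mm diameter, 13 mm high; origin at its underside.
- bowl: Bystander: steel bowl, 120 mm diameter, 50 mm high; origin at its underside.
- spoon: Bystander: wooden spoon lying flat along its x, about 190 mm long, handle to -x; origin at its underside, near its middle.
- mug: Bystander: white mug, 80 mm diameter, 90 mm high, handle at +y; origin at its underside.
Things that resemble listed ones, but are neither listed nor needed, are in the scene too. What is shaped like the part that bears knob_mid but purple or red is not meant.

How it is judged:
By the outcome, as a careful person would: the job done as asked, in the order asked, and still so for the second after the job is handed in, while the arm keeps its last pose, push and grip.
It also fails if it takes over 42 s, if anything falls off the work surface, if the arm or the gripper's body presses on something with over 40 N, if the wrist force passes 120 N, or if a joint passes its speed limit or range.

ROBOT

A 6-joint arm with a two-finger parallel gripper is mounted at the origin on the work surface. World frame = base frame: x ahead of the robot, y to its left, z up, the work surface at z = 0. Lengths are in mm, angles in degrees, forces in N, time in s.
With the tool pointing down it reaches from about 300 to 850 mm from the base axis. Payload 4.2 kg.
Tool frame: the origin (TCP) lies between the finger pads; the fingertips stand ahead of it and the grasp point (between the pads) lies 8 mm behind it (env.tip_reach is the x of the fingertips in the tool frame, in mm); x points along the fingers, y is the direction in which the jaws open and shut, and the axes are right-handed (so a half turn about x gives the same grasp; the last joint's range is limited). The gripper opens to 91 mm and grips with 3 to 60 N. Pads are 32 mm wide; open, the fingers measure 118 mm over their backs; the gripper's body (76 mm by 178 mm) begins 60 mm behind the grasp point.
Start: joints at [-68.239, 18.312, 89.639, -0, 72.044, -1.146], TCP at [223.815, -529.671, 199.576] pointing down, gripper open.
Joint ranges: [-177.97, 177.97], [-48.28, 115.42], [12.27, 149.76], [-77.06, 257.06], [2.81, 150.46], [-146.56, 146.56]. Speed limits (degrees/s): [147.25, 147.25, 180, 180, 180, 180].

INTERFACE

Orientations are given as [roll, pitch, yaw] about the fixed x, y, z axes, in that order (R = Rz(yaw) Ry(pitch) Rx(roll)).
In Python, from workcell import env, cams gives the robot as it stands.
- The arm moves only by the tool arm_command, never from a script. Its argument "deltas" is a list of rows, each a list of 3 entries, a list of its own where there are three numbers: the opening, from 0 (shut) to 1 (fully open), then the shift along the world's x, y, z in mm, then the turn about the world's z in rad. A call has 1 to 20 rows; each row is the pose to reach, as a shift and turn from the pose commanded when the call began; what a row does not reach only later rows make up. A row lasts 1/10 s, in which the tool goes at most 50 mm and 8.59 degrees, less where a joint would pass 70% of its speed; a pose out of reach is approached as far as the arm can. A call with a gripper value outside its range is refused whole. The fingers move at their own pace and stop on an object; "grip_force" is the grip in N (left out, the last holds). Time passes only in rows, so rows that repeat a pose let the fingers close. It gives the time, the measured TCP pose, the force and the opening at its end, in the units of the state.
- env.state(): the state, without advancing time (a new reading comes with each control period).
- cams.grab_frame(name): name is "side" or "top" or "wrist"; returns a dict with "img" (420x560x3 uint8, red, green, blue), "K" (3x3 intrinsics, pixels), "rvec" (rotation vector, rad) and "tvec" (3), from world to camera coordinates, as OpenCV has them. Camera axes: x right, y down, z forward; pixel columns grow to the right and rows downward; lengths in mm; the calibration is good to about 2 mm. The wrist camera is an equidistant fisheye: a pixel r from the principal point sees the ray r / f radians off the axis. A picture is of the moment at which its call begins. There is no depth.
- env.job_done(): hands the job in, once; it reports no verdict.
Trained networks look in a picture, given as the dict that the camera call returned (one of the last four; its "shot" number tells which), for a name from the list of things; names that differ only in an ending like _2 or _b are one class to them, and where a whole thing is asked for, a point or a joint stands for the part that bears it (a point fixed in the world has none). Each returns a list of dicts, best first, with "conf" (0 to 1); they miss things now and then, are a little off and sometimes report something else, mostly with a low value. They report only what shows in the picture. A call takes as long as a camera call. They do not tell look-alikes from the thing itself.
- cams.silhouettes(picture, name): "region" (420x560 bool, what is visible of it) and "centre" ([column, row] in pixels, amid what is visible of it).
The state is a dict: "time_s": time; "qpos": joint angles; "qvel": joint speeds; "effort": joint torques, N m; "ee_pos": TCP position; "ee_rot": TCP orientation; "force": force on the tool from outside, world axes, zero at the start; "torque": the same for the moment, N m; "gripper_width": finger opening in mm.
Only numpy, scipy, OpenCV 4.12 (cv2) and the standard library are available. Lean on these libraries where they do the work, as an engineer would, in place of code of your own. Each camera call takes 0.05 s, during which the arm holds its last target.

## Working session

There is one attempt and no reset: what is moved stays moved. The work goes in short steps, Python scripts to look and compute and a tool call to move; the robot and the scene stay as the last step left them, time stands still between calls to the robot, and variables do not carry over. Pictures are saved under pics/ and viewed, and the job is handed in when it is done.

Besides the shell and the picture viewer there is one more tool, called after "Request:" as name(argument=value, ...), one argument or row to a line, values as JSON. arm_command: Moves the arm, as the interface text tells. Its arguments: {"type":"object","properties":{"deltas":{"type":"array","items":{"type":"array"}},"grip_force":{"type":"number"}},"required":["deltas"]}

```bash
ls; mkdir -p pics
cat > h.py <<'E'
from workcell import env,cams
import numpy as np,cv2
def save(n,img): cv2.imwrite('pics/'+n+'.png',cv2.cvtColor(img,cv2.COLOR_RGB2BGR))
def ray(f,px):
    R,_=cv2.Rodrigues(np.array(f['rvec'],float));t=np.array(f['tvec'],float).ravel();K=np.array(f['K'])
    d=np.array([(px[0]-K[0,2])/K[0,0],(px[1]-K[1,2])/K[1,1],1.])
    if f.get('fish'):
        r=np.hypot(d[0],d[1]);d=np.array([d[0]/r*np.sin(r),d[1]/r*np.sin(r),np.cos(r)]) if r>1e-9 else np.array([0,0,1.])
    return -R.T@t,R.T@d
def atz(f,px,z):
    o,d=ray(f,px);return o+d*(z-o[2])/d[2]
def proj(f,P):
    R,_=cv2.Rodrigues(np.array(f['rvec'],float));t=np.array(f['tvec'],float).ravel();K=np.array(f['K'])
    c=R@np.array(P,float)+t
    if f.get('fish'):
        th=np.arctan2(np.hypot(c[0],c[1]),c[2]);r=np.hypot(c[0],c[1]);x,y=c[0]/r*th,c[1]/r*th
    else:x,y=c[0]/c[2],c[1]/c[2]
    return np.array([K[0,0]*x+K[0,2],K[1,1]*y+K[1,2]])
def grab(n):
    f=dict(cams.grab_frame(n));f['fish']=n=='wrist';return f
E
python3 - <<'E'
from h import *
import pickle
F={}
for n in ['side','top','wrist']:
    f=cams.grab_frame(n);save(n+'0',f['img']);F[n]=dict(f)
    for nm in ['knob_mid','other_knob_mid','spindle','hob'] if n!='wrist' else ['knob_mid','spindle']:
        for r in cams.silhouettes(f,nm): print(n,nm,round(r['conf'],2),np.round(r['centre'],1),r['region'].sum())
pickle.dump(F,open('F0.pkl','wb'))
s=env.state();print(s['time_s'],s['force'],s['gripper_width'],s['ee_rot'],env.tip_reach)
E
```

```text
pics
side knob_mid 0.78 [288.1 321. ] 197
side knob_mid 0.76 [308.6 307.5] 173
side knob_mid 0.67 [252.8 324.7] 168
side knob_mid 0.65 [335.3 300.4] 174
side knob_mid 0.52 [285.1 250.2] 145
side other_knob_mid 0.65 [284.6 182.3] 127
side hob 0.97 [314.2 180. ] 7618
top knob_mid 0.76 [416.  255.7] 231
top knob_mid 0.74 [413.8 289.9] 235
top knob_mid 0.56 [407.2 204.7] 212
top knob_mid 0.52 [405.3 232.6] 187
top other_knob_mid 0.77 [241.  208.8] 190
top hob 0.57 [218.8 171.7] 17043
wrist knob_mid 0.81 [263.5  10.8] 964
wrist knob_mid 0.63 [228.3  76.8] 1307
0.65 [0.64581941 0.52606586 0.54520447] 91.32075885729037 [ 94.50748427  89.99208692 -62.58747608] 11.0
```

View pics/side0.png

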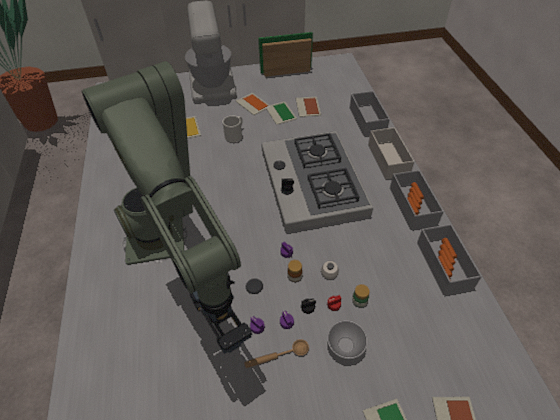

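View pics/top0.png

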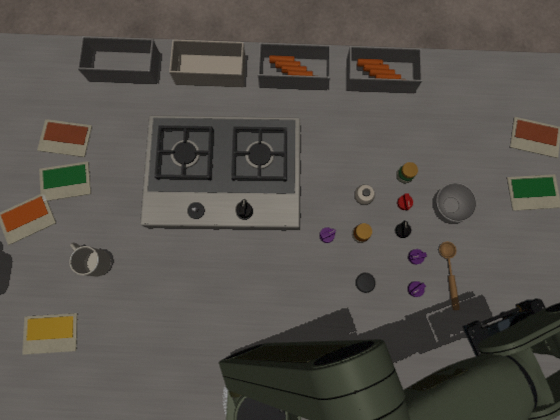

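View pics/wrist0.png

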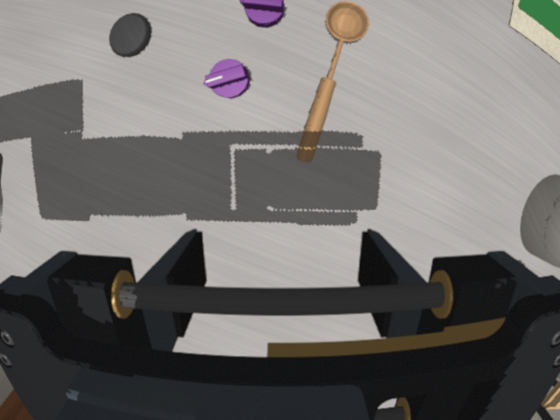

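Run:
```python
from h import *
import pickle
F=pickle.load(open('F0.pkl','rb'))
a=cv2.resize(F['top']['img'][180:320,360:460],None,fx=5,fy=5,interpolation=cv2.INTER_CUBIC)[:600]
save('topcrop',cv2.resize(F['top']['img'][185:305,370:460],None,fx=5,fy=5,interpolation=cv2.INTER_CUBIC))
save('topcrop2',cv2.resize(F['top']['img'][120:240,210:280],None,fx=5,fy=5,interpolation=cv2.INTER_CUBIC))
save('sidecrop',cv2.resize(F['side']['img'][230:345,230:360],None,fx=5,fy=5,interpolation=cv2.INTER_CUBIC))
for p in [(416,255.7),(413.8,289.9),(407.2,204.7),(405.3,232.6)]: print('top',p,np.round(atz(F['top'],p,25),1))
for p in [(241,208.8)]: print('top',p,np.round(atz(F['top'],p,100),1))
for p in [(288.1,321),(308.6,307.5),(252.8,324.7),(335.3,300.4),(285.1,250.2)]: print('side',p,np.round(atz(F['side'],p,20),1))
```

```text
top (416, 255.7) [ 407.4 -425.5   25. ]
top (413.8, 289.9) [ 308.8 -416.6   25. ]
top (407.2, 204.7) [ 559.  -403.2   25. ]
top (405.3, 232.6) [ 474.4 -395.7   25. ]
top (241, 208.8) [512.8  84.8 100. ]
side (288.1, 321) [ 413.6 -437.6   20. ]
side (308.6, 307.5) [ 487.5 -405.4   20. ]
side (252.8, 324.7) [ 303.4 -427.2   20. ]
side (335.3, 300.4) [ 578.2 -398.5   20. ]
side (285.1, 250.2) [ 459.1 -171.    20. ]
```

View crops.

View pics/topcrop.png

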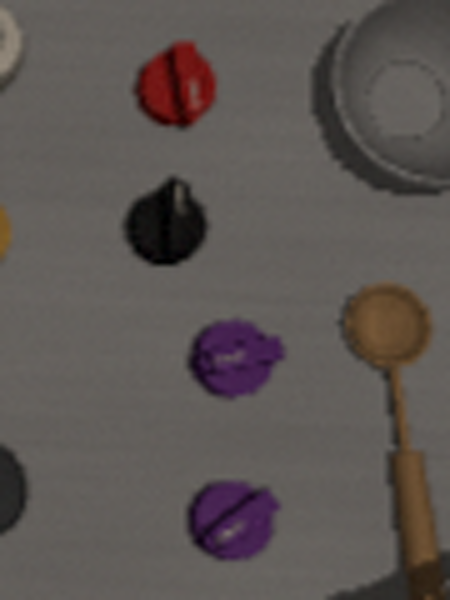

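View pics/topcrop2.png

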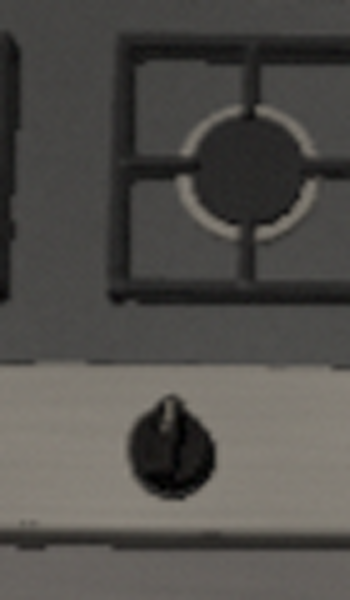

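View pics/sidecrop.png

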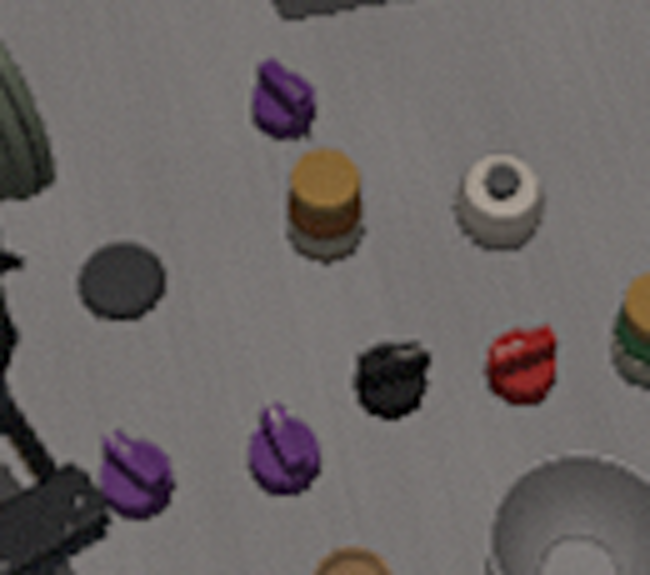

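Run:
```python
from h import *
import pickle
from scipy.spatial.transform import Rotation as Ro
F=pickle.load(open('F0.pkl','rb'))
s=env.state();R=Ro.from_euler('xyz',s['ee_rot'],degrees=True).as_matrix();print(np.round(R,3),np.round(s['ee_pos'],1))
f=F['wrist'];Rc,_=cv2.Rodrigues(np.array(f['rvec'],float));c=-Rc.T@np.array(f['tvec']).ravel()
print('cam in tool',np.round(R.T@(c-s['ee_pos']),1));print(np.round(R.T@Rc.T,3),f['K'])
def tri(a,b):
    o1,d1=ray(F['top'],a);o2,d2=ray(F['side'],b)
    A=np.stack([d1,-d2],1);t=np.linalg.lstsq(A,o2-o1,rcond=None)[0];return np.round((o1+d1*t[0]+o2+d2*t[1])/2,1),np.round(np.linalg.norm(o1+d1*t[0]-o2-d2*t[1]),1)
print('knob',tri((405,230.3),(308.6,306.5)),atz(F['top'],(403.5,230.5),20))
# hob front edge top z=60 : corners
for p in [(143,226),(300,228),(150,118),(299,119)]: print(np.round(atz(F['top'],p,60),1))
print('bare bezel',np.round(atz(F['top'],(196,210.5),66),1), 'side',np.round(atz(F['side'],(280,166),66),1))
print('other',np.round(atz(F['top'],(244,211),96),1))
save('topcrop3',cv2.resize(F['top']['img'][190:240,140:305],None,fx=4.8,fy=4.8,interpolation=cv2.INTER_CUBIC))
save('sidecrop3',cv2.resize(F['side']['img'][130:230,250:380],None,fx=5,fy=5,interpolation=cv2.INTER_CUBIC))
```

```text
[[ 0.     0.389 -0.921]
 [-0.    -0.921 -0.389]
 [-1.     0.    -0.   ]] [ 223.8 -529.7  199.6]
cam in tool [-185.7   -1.3  -80.5]
[[ 0.001 -0.285  0.959]
 [ 1.     0.001 -0.001]
 [-0.     0.959  0.285]] [[325.1922621    0.         281.69692893]
 [  0.         325.1922621  207.60102139]
 [  0.           0.           1.        ]]
knob (array([ 486.4, -398.6,   12.8]), np.float64(6.1)) [ 481.3374026  -391.93953597   20.        ]
[460.4 366.9  60. ]
[471.  -83.5  60. ]
[791.  379.2  60. ]
[804.8 -71.1  60. ]
bare bezel [510.1 217.3  66. ] side [516.4 207.1  66. ]
other [507.6  76.4  96. ]
```

View pics/topcrop3.png

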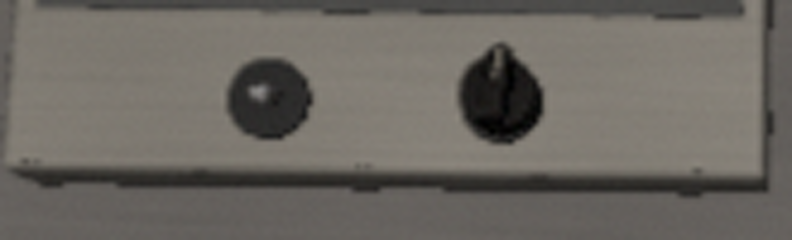

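View pics/sidecrop3.png

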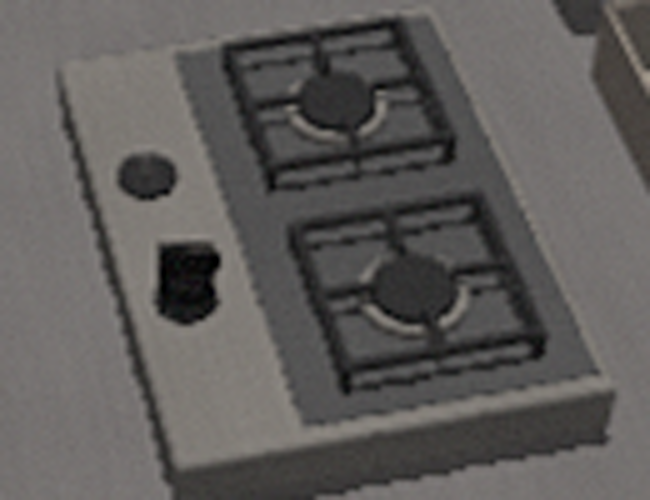

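Request:
arm_command(
  deltas=[
    [0.5,[25,13,0],-0.06],
    [0.5,[50,26,0],-0.12],
    [0.5,[77,40,-5],-0.18],
    [0.5,[103,54,-10],-0.24],
    [0.5,[128,67,-15],-0.3],
    [0.5,[154,80,-20],-0.36],
    [0.5,[180,94,-25],-0.42],
    [0.5,[205,107,-30],-0.48],
    [0.5,[230,120,-30],-0.54],
    [0.5,[256,134,-30],-0.6],
    [0.5,[256,134,-30],-0.6],
    [0.5,[256,134,-30],-0.6],
  ],
)

```text
time_s: 1.85
ee_pos: [479.9, -395.4, 169.4]
ee_rot: [24.2, 90.0, -167.2]
force: [-0.3, -0.8, 0.2]
gripper_width: 46.0
```

Run:
```python
from h import *
import pickle
f=grab('wrist');save('w1',f['img']);pickle.dump(f,open('w1.pkl','wb'))
print(env.state()['ee_pos'],env.state()['ee_rot'])
for r in cams.silhouettes(f,'knob_mid'): print(round(r['conf'],2),np.round(r['centre'],1),r['region'].sum(),np.round(atz(f,r['centre'],25),1))
```

```text
[ 479.3264679  -395.77632449  169.47473234] [  24.2739727    89.95128316 -167.14982243]
0.95 [268.6 105.1] 1515 [ 569.2 -398.9   25. ]
0.87 [105.  240.8] 1133 [ 462.8 -170.4   25. ]
0.83 [277.  184.7] 1486 [ 487.2 -390.8   25. ]
0.73 [314.  241.5] 750 [ 416.7 -418.    25. ]
0.56 [322.2 323.4] 238 [ 303.5 -410.7   25. ]
```

View pics/w1.png

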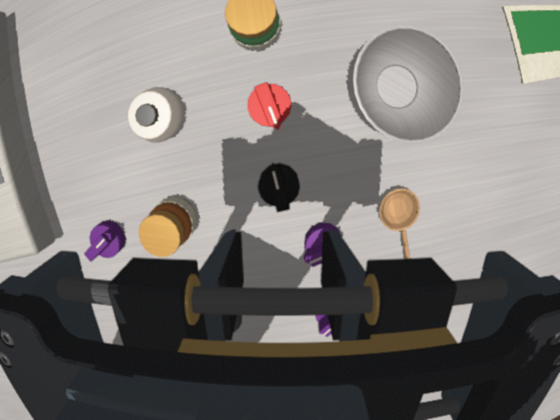

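Run:
```python
from h import *
import pickle
f=pickle.load(open('w1.pkl','rb'))
c=cv2.resize(f['img'][150:220,240:320],None,fx=8,fy=8,interpolation=cv2.INTER_CUBIC)
c=np.clip(c.astype(float)*2.2,0,255).astype(np.uint8)
save('w1c',c)
```

```text
(no output)
```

View pics/w1c.png

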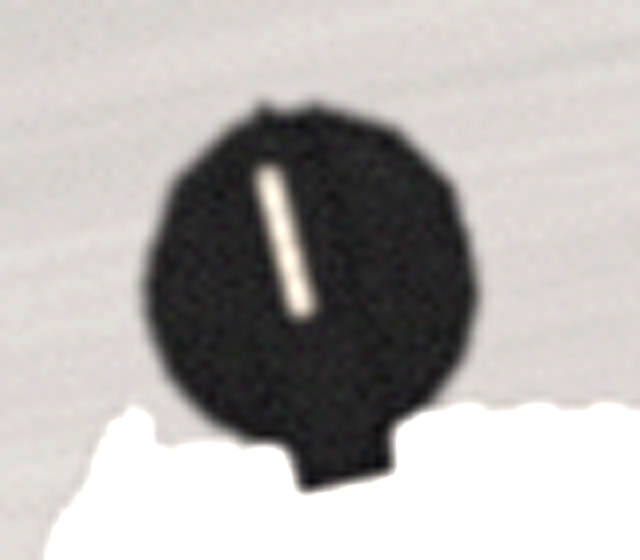

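Run:
```python
from h import *
import pickle
f=pickle.load(open('w1.pkl','rb'))
q=lambda c,z:atz(f,(240+(c[0]+.0)/8,150+c[1]/8),z)
a=q((303,312),42);b=q((266,168),42);d=b-a;print('line',a,b,np.linalg.norm(d),np.degrees(np.arctan2(d[1],d[0])))
r1=q((305,488),42);r2=q((392,470),42);e=r1-r2;m=(r1+r2)/2
print('rear',m,np.linalg.norm(e),np.degrees(np.arctan2(e[1],e[0]))-90)
for yaw in [np.arctan2(d[1],d[0])]:print('axis',m+21*np.array([np.cos(yaw),np.sin(yaw),0]))
n=q((265,102),42);v=n-m;print('nose',n,np.linalg.norm(v),np.degrees(np.arctan2(v[1],v[0])))
o=ray(f,(0,0))[0];print('cam',o)
# skirt circle: left/right extremes at (148,285),(478,285) 
print('skirt',q((148,285),10),q((478,285),10))
# compare: project top-view
```

```text
line [ 486.41870932 -391.81141389   42.        ] [ 505.03516602 -390.98819468   42.        ] 18.634649172218808 2.531968348382512
rear [ 464.14165255 -393.11046202   42.        ] 11.199423140392632 0.8712307781770932
axis [ 485.12115085 -392.18274917   42.        ]
nose [ 513.05559006 -392.51650958   42.        ] 48.9175435014812 0.6956973322588236
cam [ 558.47195419 -410.03112593  355.0638571 ]
skirt [ 486.94062304 -370.01775136   10.        ] [ 478.09562066 -414.04184091   10.        ]
```

Request:
arm_command(
  deltas=[
    [0.5,[2,1,-10],0.06],
    [0.5,[3,2,-20],0.12],
    [0.5,[5,3,-35],0.18],
    [0.5,[6,3.5,-45],0.232],
    [0.5,[6,3.5,-45],0.232],
    [0.5,[6,3.5,-45],0.232],
    [0.5,[6,3.5,-45],0.232],
  ],
)

```text
time_s: 2.65
ee_pos: [485.8, -392.9, 125.5]
ee_rot: [131.9, 89.9, -46.4]
force: [-0.7, -0.2, 0.7]
gripper_width: 45.8
```

Run:
```python
from h import *
import pickle
f=grab('wrist');save('w2',f['img']);
s=env.state();f['s']=s;pickle.dump(f,open('w2.pkl','wb'))
print(s['ee_pos'],s['ee_rot'])
c=cv2.resize(f['img'][130:240,220:350],None,fx=5,fy=5,interpolation=cv2.INTER_CUBIC)
save('w2c',np.clip(c.astype(float)*2.2,0,255).astype(np.uint8))
```

```text
[ 485.86652282 -392.79411879  125.5065841 ] [133.56523021  89.90431202 -44.67460132]
```

View pics/w2c.png

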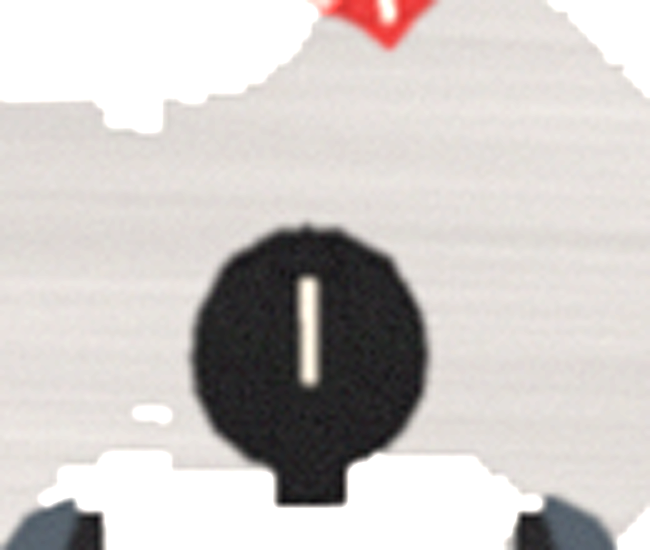

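Run:
```python
from h import *
import pickle
f=pickle.load(open('w2.pkl','rb'))
q=lambda c,z:atz(f,(220+c[0]/5-.4,130+c[1]/5-.4),z)
m=q((311.5,505),42);a=q((309,385),42);b=q((309,278),42);n=q((307,225),42)
for x in (m,a,b,n):print(np.round(x,1))
print('skirt y',q((193,350),20),q((428,350),20),'skirt top row',q((311,232),20))
from scipy.spatial.transform import Rotation as Ro
for k in [f['s']]:
  R=Ro.from_euler('xyz',k['ee_rot'],degrees=True).as_matrix();print(np.round(R[:,1:],3))
```

```text
[ 464.5 -392.5   42. ]
[ 486.6 -391.4   42. ]
[ 505.5 -390.8   42. ]
[ 514.6 -390.2   42. ]
skirt y [ 486.2857697  -369.85178821   20.        ] [ 487.6237203  -413.51500079   20.        ] skirt top row [ 509.21835487 -391.08631908   20.        ]
[[ 0.031 -1.   ]
 [-1.    -0.031]
 [ 0.001 -0.001]]
```

Request:
arm_command(
  deltas=[
    [0.5,[0.5,1,-20],0],
    [0.5,[0.5,1,-40],0],
    [0.5,[0.5,1,-60],0],
    [0.5,[0.5,1,-75],0],
    [0.5,[0.5,1,-85],0],
    [0.5,[0.5,1,-92],0],
    [0.5,[0.5,1,-92],0],
    [0.5,[0.5,1,-92],0],
  ],
)

```text
time_s: 3.5
ee_pos: [486.7, -391.5, 33.2]
ee_rot: [135.8, 89.9, -42.4]
force: [0.4, -0.5, 0.4]
gripper_width: 45.4
```

Request:
arm_command(
  deltas=[
    [0.15,[0,0,0],0],
    [0.1,[0,0,0],0],
    [0.05,[0,0,0],0],
    [0,[0,0,0],0],
    [0,[0,0,0],0],
    [0,[0,0,0],0],
    [0,[0,0,0],0],
    [0,[0,0,0],0],
  ],
  grip_force=40,
)

```text
time_s: 4.3
ee_pos: [486.3, -391.2, 32.6]
ee_rot: [74.6, 90.0, -103.6]
force: [0.1, -0.2, 0.3]
gripper_width: 0.0
```

Run:
```python
from h import *
f=grab('wrist');save('w3',f['img']);
f=grab('side');save('s3',cv2.resize(f['img'][230:350,220:370],None,fx=5,fy=5,interpolation=cv2.INTER_CUBIC))
s=env.state();print(s['gripper_width'],s['ee_pos'])
```

```text
0.5228470125667014 [ 486.30957866 -391.18560196   32.54359882]
```

View pics/w3.png

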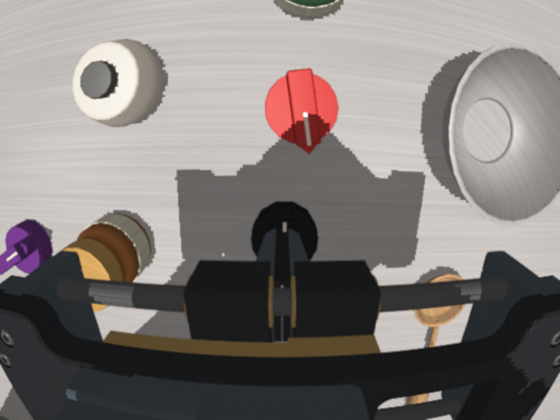

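View pics/s3.png

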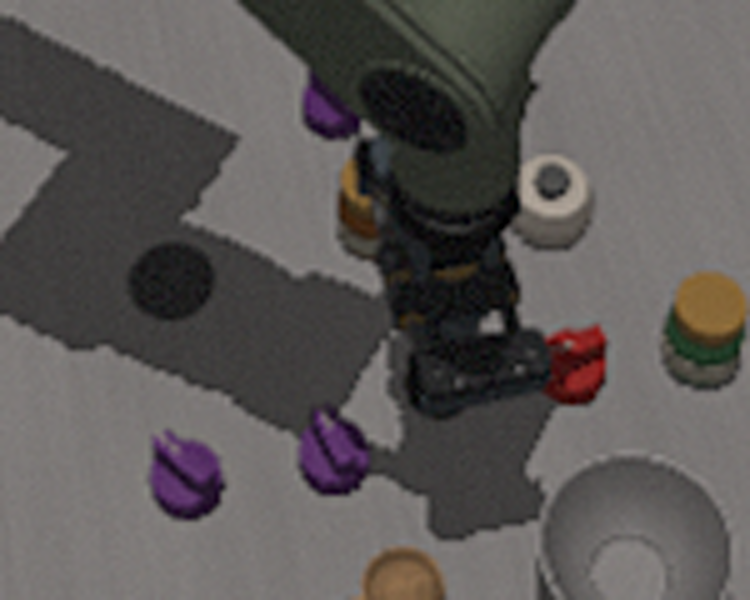

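Run:
```python
from h import *
im=cv2.imread('pics/w3.png')[190:350,230:340]
cv2.imwrite('pics/w3c.png',np.clip(cv2.resize(im,None,fx=3.7,fy=3.7,interpolation=cv2.INTER_CUBIC).astype(float)*2.5,0,255).astype(np.uint8))
```

```text
(no output)
```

View pics/w3c.png

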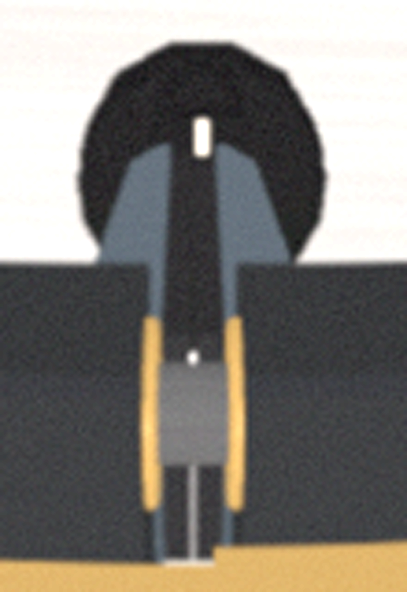

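Request:
arm_command(
  deltas=[
    [0,[0,0,5],0],
    [0,[0,0,15],0],
    [0,[0,0,30],0],
    [0,[0,0,30],0],
    [0,[0,0,30],0],
  ],
)

```text
time_s: 4.9
ee_pos: [486.6, -391.4, 63.3]
ee_rot: [134.5, 89.9, -43.7]
force: [0.6, -0.5, 0.0]
gripper_width: 0.4
```

Run:
```python
from h import *
f=grab('wrist');save('w4',f['img'][130:400,180:380]);
s=env.state();print(s['gripper_width'],s['ee_pos'],s['force'])
im=f['img'][150:350,200:360]
save('w4c',np.clip(cv2.resize(im,None,fx=3,fy=3,interpolation=cv2.INTER_CUBIC).astype(float)*2.2,0,255).astype(np.uint8))
```

```text
0.40909279859750824 [ 486.18532383 -391.06173704   62.60521115] [-0.75127036  0.36114792 -0.60139879]
```

View pics/w4c.png

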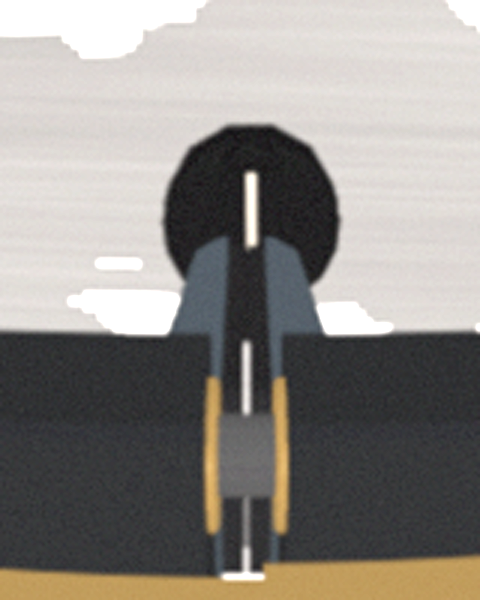

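Run:
```python
from h import *
f=grab('side');save('s5',np.clip(cv2.resize(f['img'][250:340,250:370],None,fx=6,fy=6,interpolation=cv2.INTER_CUBIC).astype(float)*2,0,255).astype(np.uint8))
s=env.state();p=s['ee_pos'];print(p)
for dz in (0,-11,11):
  print(dz,(proj(f,p+[0,0,dz])-[250,250])*6)
print('knob',[(proj(f,[486.3,-391.5,z])-[250,250])*6 for z in (0,20,42)])
im=cv2.imread('pics/w4.png');cv2.imwrite('pics/w4d.png',np.clip(cv2.resize(im[60:200],None,fx=4,fy=4,interpolation=cv2.INTER_CUBIC).astype(float)*3,0,255).astype(np.uint8))
```

```text
[ 485.98879029 -390.88748103   62.18232921]
0 [344.90434741 282.37114724]
-11 [344.23186576 292.75400945]
11 [345.58501527 271.86189306]
knob [array([342.02850756, 340.36136963]), array([343.20008983, 322.41869638]), array([344.51827974, 302.23074081])]
```

View pics/s5.png

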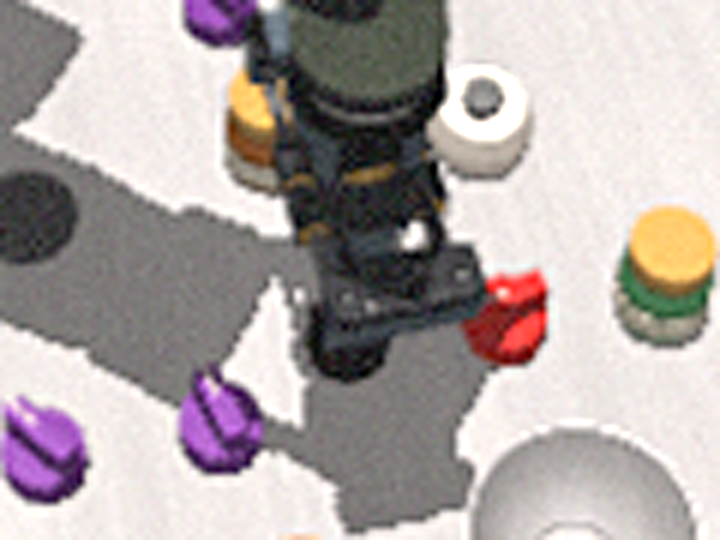

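View pics/w4d.png

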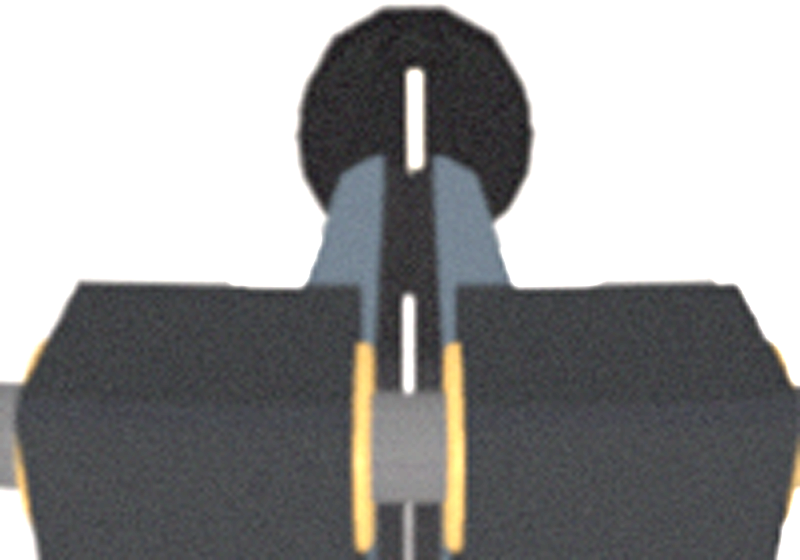

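Request:
arm_command(
  deltas=[
    [0.5,[0,0,0],0],
    [0.5,[0,0,0],0],
    [0.5,[0,0,0],0],
    [0.5,[0,0,-15],0],
    [0.5,[0,0,-30],0],
    [0.5,[0,0,-38],0],
    [0.5,[0,0,-43],0],
    [0.5,[0,0,-46],0],
    [0.5,[0,0,-48],0],
    [0.5,[0,0,-48],0],
  ],
)

```text
time_s: 6.0
ee_pos: [486.4, -391.3, 14.7]
ee_rot: [125.3, 90.0, -52.9]
force: [0.2, -0.8, -0.4]
gripper_width: 45.6
```

Request:
arm_command(
  deltas=[
    [0.25,[0,0,0],0],
    [0.1,[0,0,0],0],
    [0,[0,0,0],0],
    [0,[0,0,0],0],
    [0,[0,0,0],0],
    [0,[0,0,0],0],
  ],
  grip_force=40,
)

```text
time_s: 6.6
ee_pos: [486.4, -391.3, 14.7]
ee_rot: [117.7, 90.0, -60.4]
force: [0.6, -0.4, 1.5]
gripper_width: 13.6
```

Run:
```python
from h import *
f=grab('wrist')
s=env.state();print(s['gripper_width'],s['ee_pos'],s['force'])
im=f['img'][150:350,200:360]
save('w6c',np.clip(cv2.resize(im,None,fx=3,fy=3,interpolation=cv2.INTER_CUBIC).astype(float)*2.2,0,255).astype(np.uint8))
```

```text
13.646872974837597 [ 486.36282025 -391.29570937   14.72759234] [-0.6087068  -0.43343175 -0.25499907]
```

View pics/w6c.png

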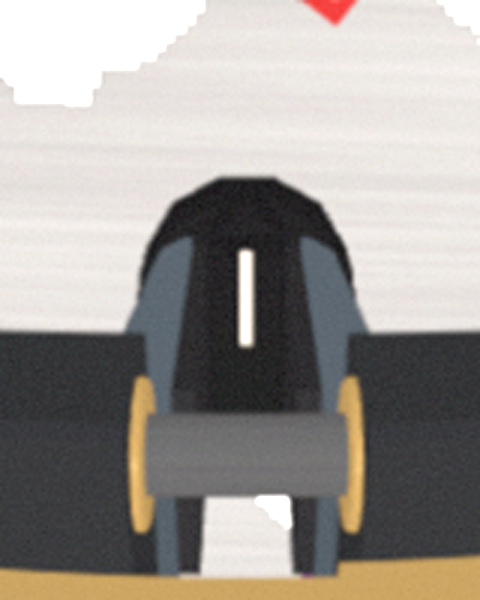

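Request:
arm_command(
  deltas=[
    [0,[0,0,8],0],
    [0,[0,0,35],0],
    [0,[0,0,70],0],
    [0,[0,10,105],0],
    [0,[0,30,140],0],
    [0,[-5,60,165],0],
    [0,[-10,100,175],0],
    [0,[-14,145,175],0],
    [0,[-18,190,175],0],
    [0,[-22,235,175],0],
    [0,[-26,280,175],0],
    [0,[-30,325,175],0],
    [0,[-35,370,175],0],
    [0,[-40,415,175],0],
    [0,[-45,460,175],0],
    [0,[-50,505,175],0],
    [0,[-52,550,175],0],
    [0,[-54,590,175],0],
    [0,[-54,606,175],0],
    [0,[-54,606,175],0],
  ],
)

```text
time_s: 8.65
ee_pos: [432.1, 216.9, 189.9]
ee_rot: [-131.8, 90.0, 50.3]
force: [0.4, -0.6, -0.2]
gripper_width: 14.0
```

Request:
arm_command(
  deltas=[
    [0,[0,0,0],0],
    [0,[0,0,0],0],
    [0,[0,0,0],0],
  ],
)

```text
time_s: 8.95
ee_pos: [432.4, 213.7, 189.7]
ee_rot: [99.3, 90.0, -79.0]
force: [0.4, -0.4, -0.4]
gripper_width: 13.8
```

Run:
```python
from h import *
import pickle
from scipy.spatial.transform import Rotation as Ro
f=grab('wrist');s=env.state();f['s']=s;pickle.dump(f,open('w7.pkl','wb'));save('w7',f['img'])
print(s['gripper_width'],s['ee_pos'],s['force'])
for g in (f,pickle.load(open('w2.pkl','rb'))):
  s=g['s'];R=Ro.from_euler('xyz',s['ee_rot'],degrees=True).as_matrix();print(np.round(R[:,1],3),np.round(R.T@(ray(g,(0,0))[0]-s['ee_pos']),1),ray(g,(0,0))[0])
```

```text
13.679131800661835 [432.41350569 213.81959467 189.72596212] [ 0.59476628 -0.38666145 -0.64127277]
[ 0.03 -1.    0.  ] [-185.8   -1.1  -80. ] [512.30444686 217.40291431 375.48639096]
[ 0.031 -1.     0.001] [-185.7   -1.1  -79.9] [ 565.49642895 -389.0294457   311.33807507]
```

View pics/w7.png

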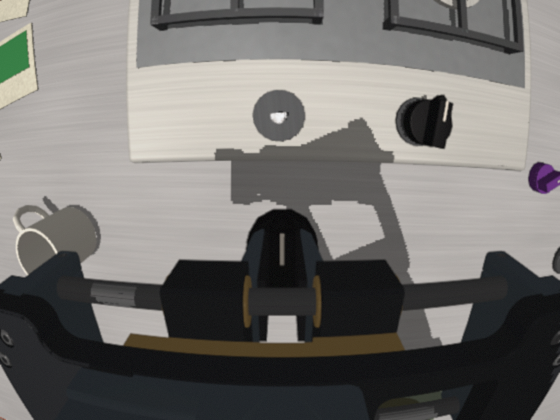

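Run:
```python
from h import *
import pickle
f=pickle.load(open('w7.pkl','rb'))
c=cv2.resize(f['img'][85:145,244:324],None,fx=10,fy=10,interpolation=cv2.INTER_CUBIC);save('w7c',c)
print(atz(f,(279,117),92),atz(f,(278.5,115.5),66))
```

```text
[509.24380745 219.660214    92.        ] [510.3765963  220.37907335  66.        ]
```

View pics/w7c.png

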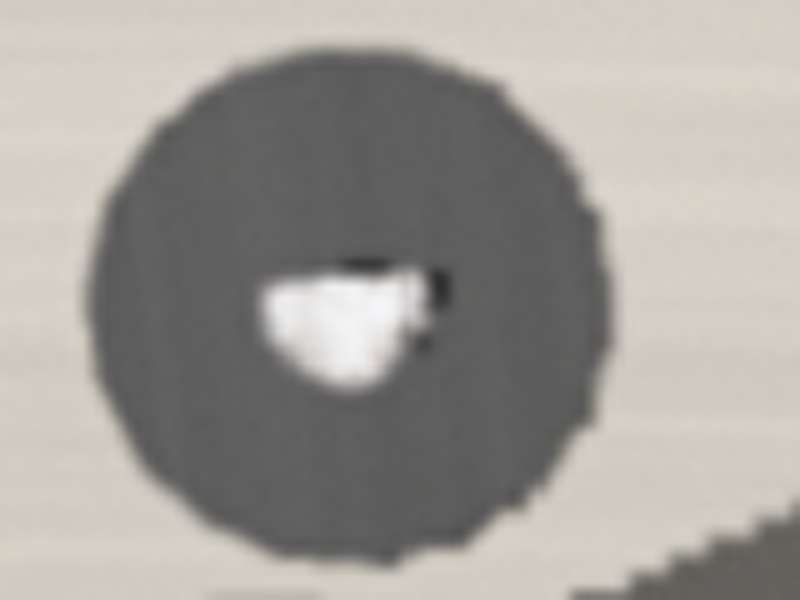

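Request:
arm_command(
  deltas=[
    [0,[0,0,-20],0],
    [0,[0,1,-45],0],
    [0,[0,3,-70],0],
    [0,[0,5,-90],0],
    [0,[0,5,-95],0],
    [0,[0,5,-95],0],
    [0,[0,5,-95],0],
    [0,[0,5,-95],0],
  ],
)

```text
time_s: 9.8
ee_pos: [433.2, 220.1, 95.8]
ee_rot: [-158.6, 89.9, 23.2]
force: [0.3, -0.0, -0.4]
gripper_width: 13.8
```

Run:
```python
from h import *
import pickle
fs=[grab('wrist') for _ in range(3)]
f=fs[0];f['s']=env.state();f['img3']=np.mean([g['img'].astype(float) for g in fs],0);pickle.dump(f,open('w8.pkl','wb'));save('w8',f['img'])
print(f['s']['ee_pos'],f['s']['force'])
save('w8c',cv2.resize(f['img3'][80:155,240:330],None,fx=8,fy=8,interpolation=cv2.INTER_CUBIC).clip(0,255).astype(np.uint8))
for z,p in ((92,(281,115)),(42,(281,230))): print(atz(f,p,z))
```

```text
[432.77016559 219.98146106  95.33650931] [ 0.0700636  -0.51821083 -0.67335803]
[512.29651654 224.22944633  92.        ]
[423.66883969 221.60969319  42.        ]
```

View pics/w8.png

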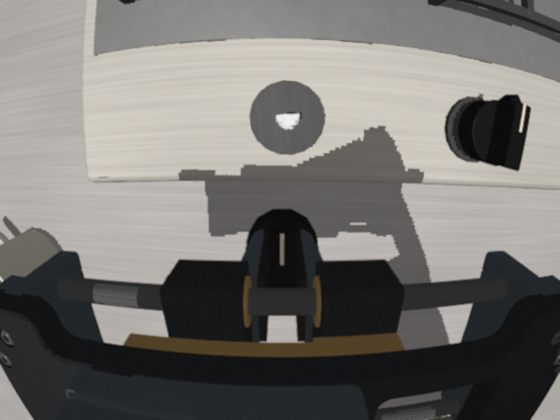

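View pics/w8c.png

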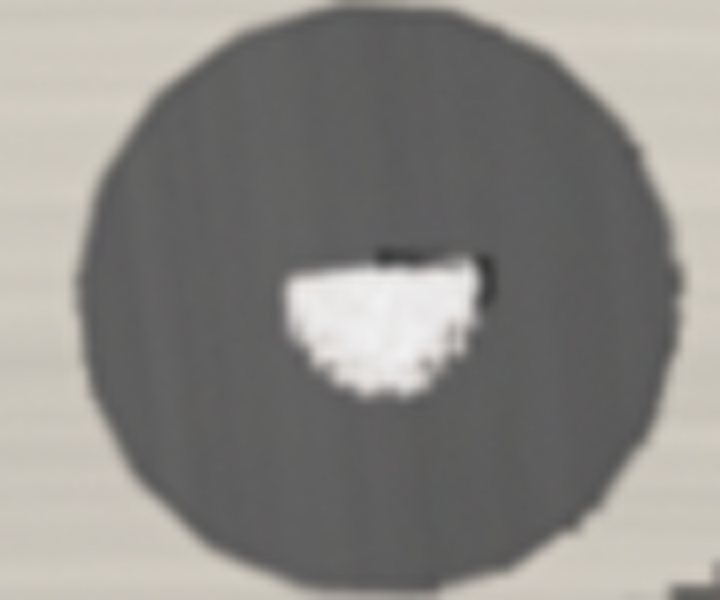

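Run:
```python
from h import *
import pickle
from scipy.optimize import least_squares
f=pickle.load(open('w8.pkl','rb'));im=f['img3'];p=f['s']['ee_pos']
q=lambda c,z:atz(f,(240+c[0]/8-.44,80+c[1]/8-.44),z)
l=q((288,275),92);r=q((472,260),92);v=l-r;print('edge',l,r,np.hypot(*v[:2]),'yaw',np.degrees(np.arctan2(v[1],v[0]))-90)
y=np.arctan2(v[1],v[0])-np.pi/2;mid=(l+r)/2;print('centre from edge',mid[:2]-2.5*np.array([np.cos(y),np.sin(y)]))
b=q((380,398),92);print('bottom',b, b[0]+7)
# white region model: segmentation
g=im[80:155,240:330].mean(2);m=(g>150)
m[:, :25]=0;m[:,70:]=0;m[:20]=0;m[58:]=0
ys,xs=np.nonzero(m);P=np.array([atz(f,(x+240,yy+80),92)[:2] for x,yy in zip(xs,ys)]);print(len(P),P.mean(0))
# centroid of D (flat at +2.5): offset
t=np.linspace(-7,2.5,1000);w=2*np.sqrt(49-t*t);print('centroid off',(t*w).sum()/w.sum(),'area px pred',w.sum()*(t[1]-t[0])*(325/188)**2)
# bezel boundary
pts=[]
for a in np.linspace(0,2*np.pi,72,endpoint=False):
    best=None
    rr=np.arange(28,46,.25)
    xs=287+rr*np.cos(a);ys=118+rr*np.sin(a)
    vals=cv2.remap(im.mean(2).astype(np.float32),xs.astype(np.float32),ys.astype(np.float32),1).ravel()
    k=np.argmax(np.diff(cv2.GaussianBlur(vals[:,None],(1,7),0).ravel()));pts.append(atz(f,(xs[k],ys[k]),66)[:2])
pts=np.array(pts);s=least_squares(lambda u:np.hypot(*(pts-u[:2]).T)-u[2],[*pts.mean(0),25],loss='soft_l1').x;print('bezel',s)
print('TCP',p)
save('w8k',np.clip(cv2.resize(im[200:300,230:335],None,fx=6,fy=6,interpolation=cv2.INTER_CUBIC)*2,0,255).astype(np.uint8))
```

```text
edge [512.82384612 227.37799472  92.        ] [514.38229321 214.18568313  92.        ] 13.28404464929788 yaw 6.737296435129409
centre from edge [511.12033343 220.4885459 ]
bottom [504.06279804 220.46163505  92.        ] 511.0627980352892
304 [509.62895168 220.48831904]
centroid off -1.6731914683499318 area px pred 332.5309926019861
bezel [511.04708024 220.43242864  24.6385276 ]
TCP [432.77016559 219.98146106  95.33650931]
```

View pics/w8k.png

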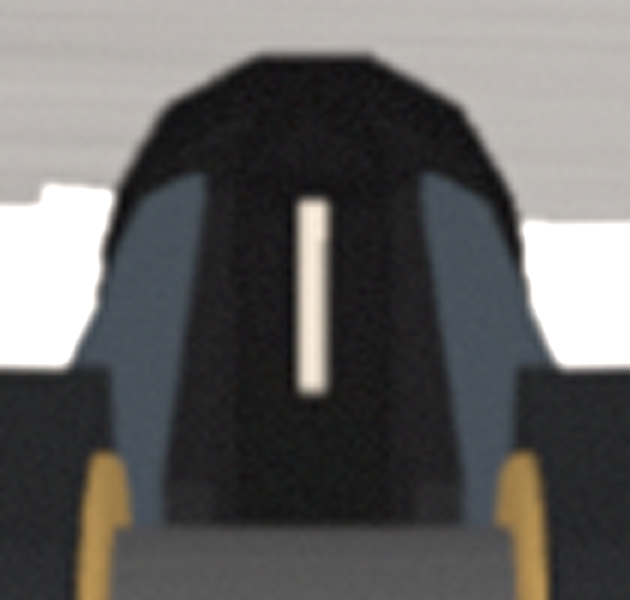

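Run:
```python
from h import *
import pickle
f=pickle.load(open('w8.pkl','rb'));p=f['s']['ee_pos']
for z in (118,120,122.6,125,127):
  a=atz(f,(281.6,265.8),z);b=atz(f,(281.6,232.7),z);e=atz(f,(281.6,208.8),z-22)
  print(z,a[:2]-p[:2],b[:2]-p[:2],np.linalg.norm(a-b),'skirt front',e[:2]-p[:2])
```

```text
118 [-2.31953985  1.25322437] [17.5944338   1.88714282] 19.924060810775483 skirt front [24.43711386  2.13971371]
120 [-1.31436584  1.28208547] [18.35631236  1.90825913] 19.680642117790555 skirt front [25.03503784  2.1556082 ]
122.6 [-0.00763962  1.31960489] [19.34675448  1.93571033] 19.36419781691023 skirt front [25.81233903  2.17627105]
125 [1.19856919 1.35423821] [20.26100875  1.9610499 ] 19.07209538532843 skirt front [26.52984781  2.19534445]
127 [2.20374321 1.38309931] [21.02288731  1.98216621] 18.828676692343507 skirt front [27.1277718   2.21123895]
```

```bash
cat > fit.py <<'E'
from h import *
import pickle
from scipy.optimize import minimize
S=8
def model(nosez=(20,42)):
    a=np.linspace(0,2*np.pi,48,endpoint=False)
    sk=np.array([[22.5*np.cos(t),22.5*np.sin(t),z] for t in a for z in (0,20)])
    bar=np.array([[x,y,z] for x,y in((-21,-7),(-21,7),(21,-7),(21,7),(27,0)) for z in (20,42)],float)
    return sk,bar
def render(f,u,box):
    x,y,yaw,dz=u;c,s=np.cos(yaw),np.sin(yaw);m=np.zeros(((box[3]-box[1])*S,(box[2]-box[0])*S),np.uint8)
    for part in model():
        P=np.array([proj(f,[x+c*p[0]-s*p[1],y+s*p[0]+c*p[1],p[2]+dz]) for p in part])
        h=cv2.convexHull(((P-[box[0],box[1]]+.5)*S).astype(np.float32))
        cv2.fillConvexPoly(m,h.astype(np.int32),255)
    return cv2.resize(m,(box[2]-box[0],box[3]-box[1]),interpolation=cv2.INTER_AREA)/255.
def run(fn,box,u0,fixz=None):
    f=pickle.load(open(fn,'rb'));g=f['img'][box[1]:box[3],box[0]:box[2]].astype(float).max(2)
    t=np.clip((62-g)/(62-22),0,1) if False else (g<45).astype(float)
    n,l,st,ce=cv2.connectedComponentsWithStats(t.astype(np.uint8));
    k=1+np.argmax(st[1:,4]);t=(l==k).astype(float);t=np.maximum(t,cv2.morphologyEx(t.astype(np.uint8),cv2.MORPH_CLOSE,np.ones((9,9))))
    def cost(v):
        u=(v[0],v[1],v[2],v[3] if fixz is None else fixz);return ((render(f,u,box)-t)**2).sum()
    best=minimize(cost,u0,method='Nelder-Mead',options=dict(initial_simplex=np.array([u0]+[np.add(u0,d) for d in ([3,0,0,0],[0,3,0,0],[0,0,.1,0],[0,0,0,4])]),xatol=.02,fatol=.05))
    print(fn,fixz,np.round(best.x,2),'yaw',np.degrees(best.x[2]),round(best.fun,1),t.sum());return f,best.x,t
if __name__=='__main__':
    f=pickle.load(open('w2.pkl','rb'));print(np.percentile(f['img'][190:210,262:300].max(2),[5,50,95]),f['img'][150:170,270:300].max(2).mean(),f['img'][225:228,240:270].max(2).mean())
    for fz in (None,0,):
        r=run('w2.pkl',(245,160,325,237),[486,-391.5,.03,0],fz)
        r1=run('w1.pkl',(245,150,310,220),[486,-391.5,.03,0],fz)
    a=r[2];b=render(r[0],(r[1][0],r[1][1],r[1][2],0),(245,160,325,237))
    save('fit2',cv2.resize((np.dstack([a,b,b*0])*255).astype(np.uint8),None,fx=7,fy=7,interpolation=0))
E
python3 fit.py
```

```text
[14.   18.   81.05] 103.85833333333333 206.1888888888889
w2.pkl None [ 4.8088e+02 -3.9156e+02  1.0000e-01 -1.2900e+01] yaw 5.666576717260833 30.1 1867.0
w1.pkl None [ 4.7999e+02 -3.9058e+02  5.0000e-02 -1.8890e+01] yaw 2.7689971136554976 18.3 1402.0
w2.pkl 0 [ 4.8410e+02 -3.9132e+02  2.0000e-02  3.9900e+00] yaw 1.0810514245201537 145.5 1867.0
w1.pkl 0 [ 4.8379e+02 -3.9120e+02  1.0000e-02  5.1500e+00] yaw 0.4502379843467877 136.1 1402.0
```

View pics/fit2.png

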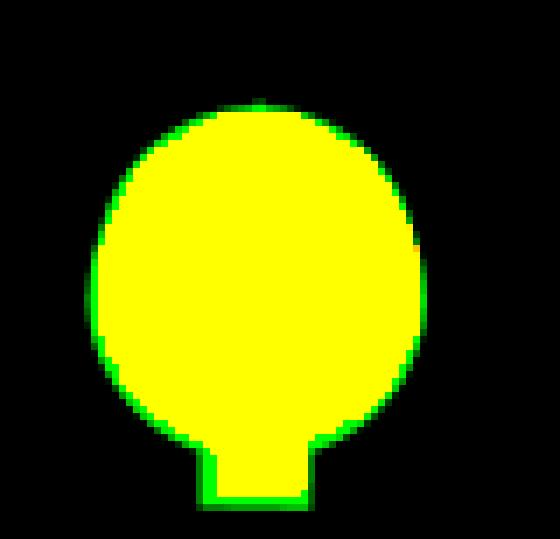

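```bash
sed -i 's/g<45/g<62/' fit.py; python3 fit.py
python3 - <<'E'
from fit import *
# offset of the held knob: model in w8 at z underside 80.6; measure line at axis 484.1-based
import pickle
f=pickle.load(open('w2.pkl','rb'))
for z in (42,):
  print(atz(f,(281.4,207-.4),42),atz(f,(281.4,185.6-.4),42))
# predicted skirt front row in w8 for axis offset dx
f=pickle.load(open('w8.pkl','rb'));p=f['s']['ee_pos']
for dx in (-4,-3,-2,-1,0):
  a=np.radians(1.75);ax=p+[dx,1.25,0];d=np.array([np.cos(a),np.sin(a),0])
  z0=p[2]-14.7
  print(dx,'skirt bottom row',min(proj(f,np.r_[(ax+22.5*np.array([np.cos(t),np.sin(t),0]))[:2],z0])[1] for t in np.linspace(-1,1,21)),'line start/end(+2.5,+21)',[proj(f,np.r_[(ax+d*k)[:2],z0+42])[1].round(1) for k in (2,2.5,20,21)])
E
```

```text
[14.   18.   81.05] 103.85833333333333 206.1888888888889
w2.pkl None [ 4.8221e+02 -3.9158e+02  6.0000e-02 -8.8600e+00] yaw 3.6170717858286108 28.6 1923.0
w1.pkl None [ 4.8269e+02 -3.9120e+02  2.0000e-02 -8.0100e+00] yaw 0.9373641109322596 26.8 1472.0
w2.pkl 0 [ 4.8471e+02 -3.9137e+02  1.0000e-02  3.8500e+00] yaw 0.3340587952428249 94.8 1923.0
w1.pkl 0 [ 4.8431e+02 -3.9169e+02  4.0000e-02  4.3000e+00] yaw 2.138001549974286 68.9 1472.0
[ 486.61134259 -391.41634584   42.        ] [ 505.51138323 -390.8377472    42.        ]
-4 skirt bottom row 210.82724169844795 line start/end(+2.5,+21) [np.float64(269.1), np.float64(268.3), np.float64(238.7), np.float64(236.9)]
-3 skirt bottom row 209.34698575210666 line start/end(+2.5,+21) [np.float64(267.4), np.float64(266.6), np.float64(236.9), np.float64(235.1)]
-2 skirt bottom row 207.86266416835736 line start/end(+2.5,+21) [np.float64(265.8), np.float64(265.0), np.float64(235.1), np.float64(233.4)]
-1 skirt bottom row 206.37432234953027 line start/end(+2.5,+21) [np.float64(264.2), np.float64(263.4), np.float64(233.4), np.float64(231.6)]
0 skirt bottom row 204.88200661862305 line start/end(+2.5,+21) [np.float64(262.5), np.float64(261.7), np.float64(231.6), np.float64(229.8)]
```

Request:
arm_command(
  deltas=[
    [0,[0,0,15],0],
    [0,[0,0,27],0],
    [0,[15,0,27],0.03],
    [0,[35,-0.3,27],0.06],
    [0,[55,-0.6,27],0.087],
    [0,[70,-0.6,27],0.087],
    [0,[78,-0.6,27],0.087],
    [0,[80.5,-0.6,27],0.087],
    [0,[80.5,-0.6,27],0.087],
    [0,[80.5,-0.6,27],0.087],
    [0,[80.5,-0.6,23],0.087],
    [0,[80.5,-0.6,20],0.087],
    [0,[80.5,-0.6,20],0.087],
  ],
)

```text
time_s: 11.25
ee_pos: [512.1, 219.1, 114.0]
ee_rot: [17.1, 89.9, -156.1]
force: [-0.5, 0.5, -0.4]
gripper_width: 13.7
```

Run:
```python
from h import *
import pickle
f=grab('wrist');s=env.state();f['s']=s;pickle.dump(f,open('w9.pkl','wb'))
print(s['gripper_width'],s['ee_pos'],s['force'],s['torque'])
save('w9c',np.clip(cv2.resize(f['img'][130:300,190:370],None,fx=3.5,fy=3.5,interpolation=cv2.INTER_CUBIC).astype(float)*1.6,0,255).astype(np.uint8))
f=grab('side');save('s9',np.clip(cv2.resize(f['img'][130:220,240:340],None,fx=6,fy=6,interpolation=cv2.INTER_CUBIC).astype(float)*2,0,255).astype(np.uint8))
```

```text
13.757760671440776 [512.36283008 219.16752224 114.24289962] [-0.14787109  0.44777873 -0.90038706] [ 0.01212809 -0.01736125 -0.02581895]
```

View pics/w9c.png

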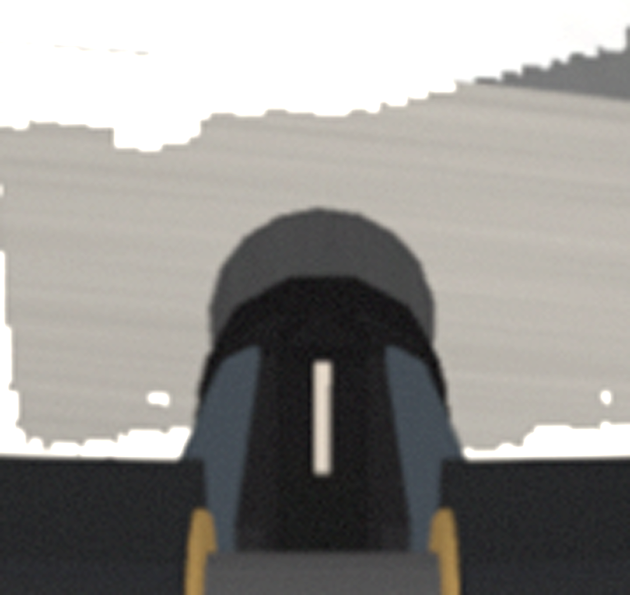

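View pics/s9.png

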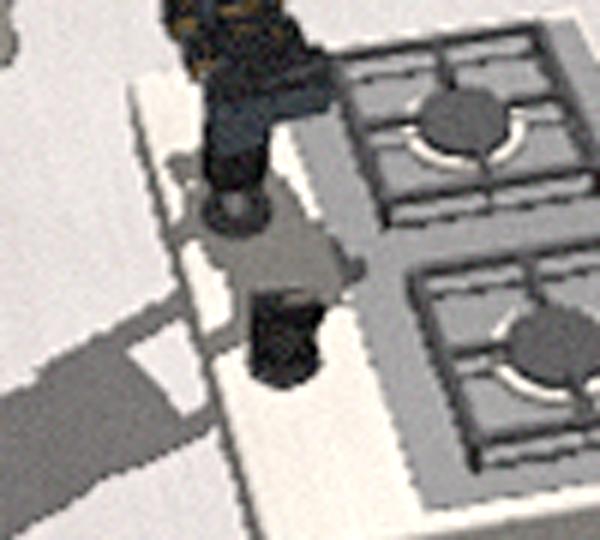

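Request:
arm_command(
  deltas=[
    [0,[0,0,-3],0],
    [0,[0,0,-6],0],
    [0,[0,0,-8],0],
    [0,[0,0,-10],0],
    [0,[0,0,-11],0],
    [0,[0,0,-12],0],
    [0,[0,0,-12],0],
  ],
)

```text
time_s: 12.05
ee_pos: [512.7, 219.2, 102.4]
ee_rot: [30.1, 90.0, -143.1]
force: [-0.4, 0.2, -1.2]
gripper_width: 13.9
```

Run:
```python
from h import *
s=env.state()
print(s['gripper_width'],s['ee_pos'],s['force'],s['torque'])
```

```text
13.941454446257415 [512.73152524 219.21036483 102.43347274] [-0.39842403  0.24456261 -1.1537126 ] [ 0.05013291  0.03951947 -0.00883408]
```

Request:
arm_command(
  deltas=[
    [0,[0,0,-1.5],0],
    [0,[0,0,-3],0],
    [0,[0,0,-4.5],0],
    [0,[0,0,-6],0],
    [0,[0,0,-7.5],0],
    [0,[0,0,-9],0],
    [0,[0,0,-10],0],
    [0,[0,0,-10],0],
  ],
)

```text
time_s: 12.85
ee_pos: [512.7, 219.2, 92.4]
ee_rot: [28.8, 90.0, -144.4]
force: [-0.5, 0.2, -1.2]
gripper_width: 13.7
```

Run:
```python
from h import *
s=env.state()
print(s['gripper_width'],s['ee_pos'],s['force'],s['torque'])
import pickle
f=grab('wrist');f['s']=s;pickle.dump(f,open('w10.pkl','wb'))
save('w10c',np.clip(cv2.resize(f['img'][130:300,190:370],None,fx=3.5,fy=3.5,interpolation=cv2.INTER_CUBIC).astype(float)*1.6,0,255).astype(np.uint8))
```

```text
13.680154321337552 [512.70409441 219.18960537  92.36739048] [-0.46954459  0.15014547 -1.24194038] [0.05627511 0.05244733 0.06329191]
```

View pics/w10c.png

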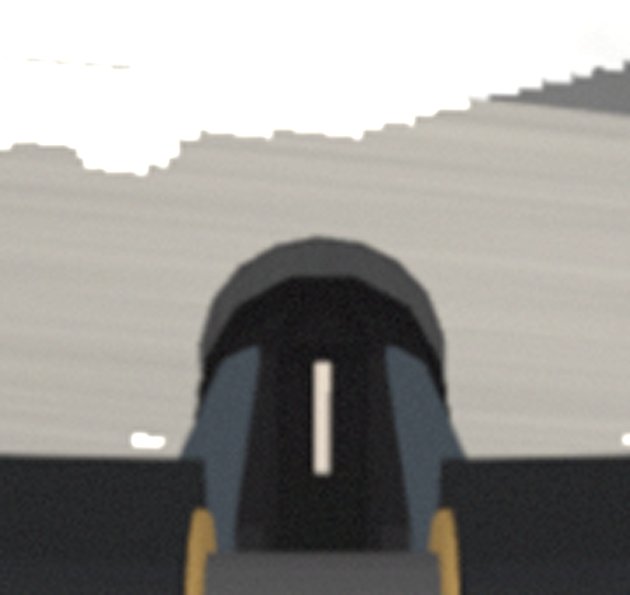

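Request:
arm_command(
  deltas=[
    [0,[0,0,-1],0],
    [0,[0,0,-2],0],
    [0,[0,0,-3],0],
    [0,[0,0,-3],0],
    [0,[0,0,-3],0],
  ],
)

```text
time_s: 13.4
ee_pos: [512.9, 219.3, 90.0]
ee_rot: [-173.8, 90.0, 13.0]
force: [-1.1, -0.4, 5.2]
gripper_width: 13.7
```

Request:
arm_command(
  deltas=[
    [0,[0,0,-1],0],
    [0,[0,0,-2],0],
    [0,[0,0,-3],0],
    [0,[0,0,-3],0],
    [0,[0,0,-3],0],
  ],
)

```text
time_s: 13.9
ee_pos: [513.0, 219.3, 87.0]
ee_rot: [-174.8, 90.0, 12.0]
force: [-1.2, 0.1, 5.3]
gripper_width: 13.7
```

Request:
arm_command(
  deltas=[
    [0,[0,0,-1],0],
    [0,[0,0,-2],0],
    [0,[0,0,-2.5],0],
    [0,[0,0,-2.5],0],
    [0,[0,0,-2.5],0],
  ],
)

```text
time_s: 14.4
ee_pos: [513.0, 219.3, 84.7]
ee_rot: [-173.9, 90.0, 12.9]
force: [-2.3, -1.9, 6.4]
gripper_width: 13.9
```

Request:
arm_command(
  deltas=[
    [0,[0,0,-0.5],0],
    [0,[0,0,-1],0],
    [0,[0,0,-1],0],
    [0,[0,0,-1],0],
  ],
)

```text
time_s: 14.8
ee_pos: [513.0, 219.3, 84.5]
ee_rot: [-169.7, 89.9, 17.1]
force: [-3.2, -1.5, 11.7]
gripper_width: 13.6
```

Run:
```python
from h import *
s=env.state()
print(s['gripper_width'],s['ee_pos'],s['force'],s['torque'])
import pickle
f=grab('wrist');f['s']=s;pickle.dump(f,open('w11.pkl','wb'))
save('w11c',np.clip(cv2.resize(f['img'][130:300,190:370],None,fx=3.5,fy=3.5,interpolation=cv2.INTER_CUBIC).astype(float)*1.6,0,255).astype(np.uint8))
```

```text
13.55958790082812 [513.0276629  219.30593252  84.53290707] [-3.21966283 -1.47060557 11.66078352] [-0.21356846  0.60666202  0.00804091]
```

View pics/w11c.png

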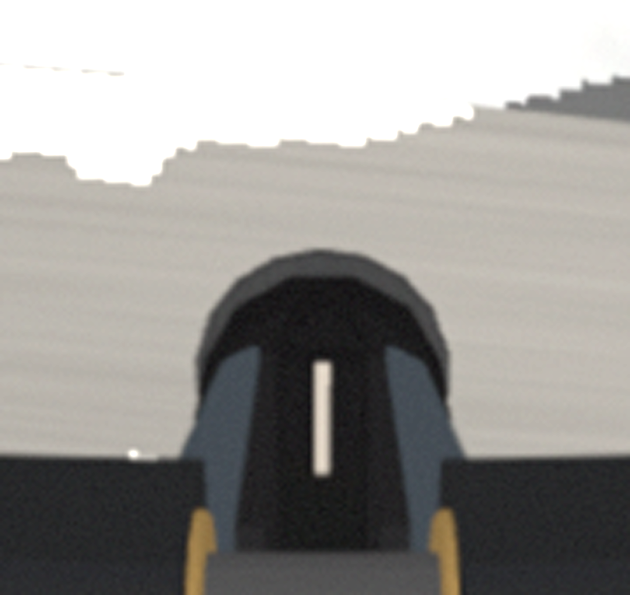

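Request:
arm_command(
  deltas=[
    [0,[0,0,-0.5],0],
    [0,[0,0,-1],0],
    [0,[0,0,-1],0],
    [0,[0,0,-1],0],
    [0,[0,0,-1],0],
  ],
)

```text
time_s: 15.35
ee_pos: [513.1, 219.3, 84.4]
ee_rot: [-168.0, 89.9, 18.8]
force: [-4.7, -1.5, 17.5]
gripper_width: 13.2
```

Run:
```python
from h import *
f=grab('side');save('s12',np.clip(cv2.resize(f['img'][130:220,240:340],None,fx=6,fy=6,interpolation=cv2.INTER_CUBIC).astype(float)*2,0,255).astype(np.uint8))
f=grab('wrist');save('w12c',np.clip(cv2.resize(f['img'][130:300,190:370],None,fx=3.5,fy=3.5,interpolation=cv2.INTER_CUBIC).astype(float)*1.6,0,255).astype(np.uint8))
s=env.state();print(s['time_s'],s['gripper_width'],s['ee_pos'],s['force'])
```

```text
15.45 13.859778272110692 [513.08007361 219.33500762  84.45069407] [-4.91624057 -2.25269021 17.46681413]
```

View pics/s12.png

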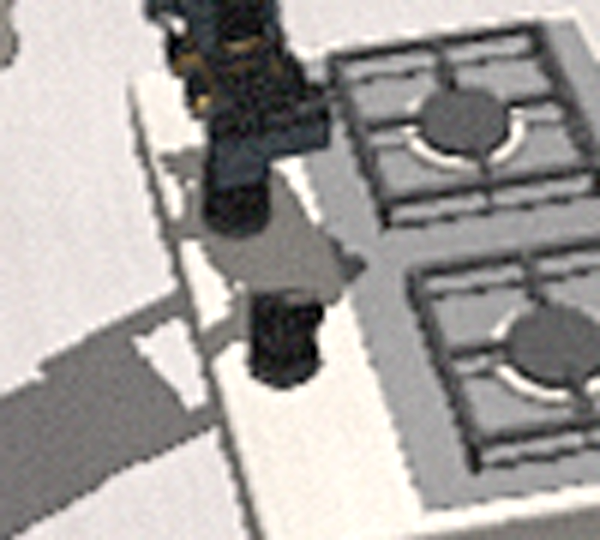

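View pics/w12c.png

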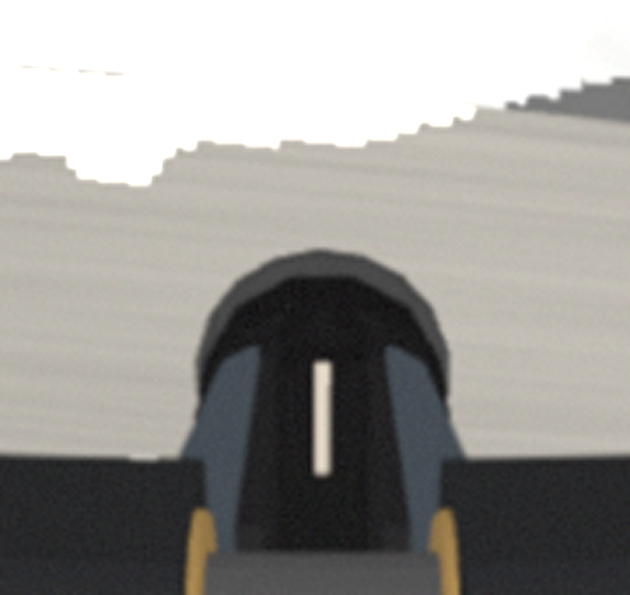

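The side view shows the knob sitting right over the bezel (around 237,215 in the crop), and the other knob looks undisturbed. In the wrist view the knob has not moved between the fingers. Height and force both say it is at the hard stop, so I am handing the job in while still holding it pressed.

Run:
```python
from h import *
print(env.job_done())
s=env.state();print(s['time_s'],s['gripper_width'],s['ee_pos'],s['force'])
```

```text
the job is handed in; nothing more can be done
None
the job is handed in; nothing more can be done
```

I picked the loose black knob off the bench and turned it 5° so its flat matched the spindle's. I then pushed it home, pressed it to the stop and handed the job in while still gripping and pressing (about 15.5 s on the clock).

- **Last checks:** Contact with the spring came at the height expected for fully home. The hard stop came about 6 mm lower, at TCP z 84.5 against 84.7 expected. Wrist force there rose from about 6 N to 17.5 N. Opening was 13.9 mm, and the knob had not slipped in the fingers in the wrist view. The other knob looked unmoved in the side view; I had no joint reading for it.
- **Failed first grasp:** The fingers closed on nothing just above the bar, without disturbing the knob. By the camera, the fingertips stand about 20 mm higher than `env.tip_reach` (11 mm) implies. I went about 18 mm lower and the second grasp held.
- **Camera offset:** The wrist camera read about 1.3 mm off in y. I corrected for this by measuring the held knob and the spindle in the same picture.
- **Not checked:** I saw no contact with any bystander on the way. I did not look at the bystanders again at the end.

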